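Top up the lime jar on the juice counter

TASK

Please top up the glass display jar on the juice counter: take the two green limes from the fruit tray and drop them one after the other through the jar's blue neck, so that both end up inside. Leave the yellow lemon in its cup on the tray.

Things in the scene. Friction and masses are not known exactly. Their poses are not given: they have to be found in the camera images.
- lime_a_center (a point): a green lime, a ball 44 mm across, about 60 g, in one of three white ring cups of a wooden fruit tray; the point is its centre, 34 mm above the counter. Cup: 35 mm across, narrower than the fruit, its top 16 mm above the counter; tray board 66 mm wide, 4 mm thick. The three cups stand in a straight row, 80 mm apart, within 25 degrees of the y axis. One of two like limes.
- lime_b_center (a point): a green lime, a ball 44 mm across, about 60 g, in one of three white ring cups of a wooden fruit tray; the point is its centre, 34 mm above the counter. Cup: 35 mm across, narrower than the fruit, its top 16 mm above the counter; tray board 66 mm wide, 4 mm thick. The three cups stand in a straight row, 80 mm apart, within 25 degrees of the y axis. The other of the two like limes.
- lemon_center (a point): a yellow lemon, a ball 48 mm across, in the remaining cup of the same row (which fruit has which cup varies); the point is its centre, 36 mm above the counter. It stays where it is.
- jar: an open clear-glass jar, fixed to the counter; origin at the centre of its underside, z up its axis. Body 134 mm across up to 98 mm high, then a shoulder narrowing to a blue neck, 90 mm across outside and 82 mm inside, from 128 mm up to the rim at 155 mm above the counter. Inner floor 6 mm up. Jar and tray stand about 0.2 m either side of the x axis, which on which side varies.
There are look-alikes about, which are no part of the job. What is shaped like the part that bears lime_b_center but turquoise is not meant.

How it is judged (in metres and radians):
On the way, in this order (a step that is already met when the one before it is completed fails the run):
1. one lime, alone, is inside the jar below its neck (((horizontal distance between lime_a_center and jar below 0.055 m and z of lime_a_center in the frame of jar between 0.005 and 0.09 m) or (horizontal distance between lime_b_center and jar below 0.055 m and z of lime_b_center in the frame of jar between 0.005 and 0.09 m))), for 0.2 s.
2. the other lime has followed: both are inside the jar (horizontal distance between each of lime_a_center, lime_b_center and jar below 0.055 m and z of lime_a_center in the frame of jar between 0.005 and 0.09 m and z of lime_b_center in the frame of jar between 0.005 and 0.09 m), for 0.2 s.
At the end, for the whole second after the job is handed in: Both limes are inside the jar: each centre within 55 mm of the jar's axis and less than 90 mm above its underside (below the neck); the lemon is within 25 mm of where it was, in its cup (all of step 2 and distance of lemon_center from where it was at the start of the episode below 0.025 m); the robot touches nothing.
It fails at once if the lemon is taken or knocked out of its cup (moved more than 25 mm) (distance of lemon_center from where it was at the start of the episode above 0.025 m).
It also fails if it takes over 64 s, if anything falls off the work surface, if the arm or the gripper's body presses on something with over 40 N, if the wrist force passes 120 N, or if a joint passes its speed limit or range.

ROBOT

A 6-joint arm with a two-finger parallel gripper is mounted at the origin on the work surface. World frame = base frame: x ahead of the robot, y to its left, z up, the work surface at z = 0. Lengths are in m, angles in degrees, forces in N, time in s.
With the tool pointing down it reaches from about 0.3 to 0.85 m from the base axis. Payload 4.2 kg.
Tool frame: the origin (TCP) lies at the very end of the fingers, on their centre line; the grasp point (between the pads) lies 19 mm behind it; z points along the fingers, y is the direction in which the jaws open and shut (so a half turn about z gives the same grasp; the last joint's range is limited). The gripper opens to 91 mm and grips with 3 to 60 N. Pads are 32 mm wide; open, the fingers measure 118 mm over their backs; the gripper's body (76 mm by 178 mm) begins 60 mm behind the grasp point.
Start: joints at [-75.917, 18.312, 89.639, -0, 72.044, -1.146], TCP at [0.151, -0.555, 0.214] pointing down, gripper open.
Joint ranges: [-177.97, 177.97], [-48.28, 115.42], [12.27, 149.76], [-77.06, 257.06], [2.81, 150.46], [-146.56, 146.56]. Speed limits (degrees/s): [147.25, 147.25, 180, 180, 180, 180].

INTERFACE

Orientations are given as [roll, pitch, yaw] about the fixed x, y, z axes, in that order (R = Rz(yaw) Ry(pitch) Rx(roll)).
In Python, from workcell import * gives the robot as it stands. The module is installed in compiled form; this text tells all that it offers.
- The arm moves only by the tool step_arm, never from a script. Its argument "moves" is a list of rows, each an object of numbers: "gripper": the closure in counts, from 0 (fully open) to 255 (shut); "tx", "ty", "tz": the shift along the tool's x, y, z in cm; "twist": the turn about the tool's z in rad. In form: [{"gripper": .., "tx": .., "ty": .., "tz": .., "twist": ..}, ...]. A call has 1 to 10 rows; each row is the pose to reach, as a shift and turn from the pose measured when the call began, along the tool's axes at that moment; what a row does not reach only later rows make up. A row lasts 1/10 s, in which the tool goes at most 50 mm and 8.59 degrees, less where a joint would pass 70% of its speed; a pose out of reach is approached as far as the arm can. A call with a gripper value outside its range is refused whole. The fingers move at their own pace and stop on an object; "grip_force" is the grip in N (left out, the last holds). Time passes only in rows, so rows that repeat a pose let the fingers close. It gives the time, the measured TCP pose, the force and the opening at its end, in the units of the state.
- state(): the state, without advancing time (a new reading comes with each control period).
- read_camera(name): name is "scene" or "top" or "wrist"; returns a dict with "color" (480x640x3 uint8, red, green, blue), "range_z" (480x640 float32, m along the optical axis (not along the pixel's ray), 0 where there is no reading), "K" (3x3 intrinsics, pixels), "rvec" (rotation vector, rad) and "tvec" (3), from world to camera coordinates, as OpenCV has them. Camera axes: x right, y down, z forward; pixel columns grow to the right and rows downward; lengths in m; the calibration is good to about 2 mm. A picture is of the moment at which its call begins.
- close_job(): hands the job in, once; it reports no verdict.
The state is a dict: "t": time; "joints": joint angles; "qd": joint speeds; "joint_torque": joint torques, N m; "eef_pos": TCP position; "eef_rot": TCP orientation; "wrist_force": force on the tool from outside, world axes, zero at the start; "wrist_torque": the same for the moment, N m; "opening": opening from 0.0 (shut) to 1.0 (fully open).
Only numpy, scipy, OpenCV 4.12 (cv2) and the standard library are available. Lean on these libraries where they do the work, as an engineer would, in place of code of your own. Each camera call takes 0.05 s, during which the arm holds its last target.

## Working session

There is one attempt and no reset: what is moved stays moved. The work goes in short steps, Python scripts to look and compute and a tool call to move; the robot and the scene stay as the last step left them, time stands still between calls to the robot, and variables do not carry over. Pictures are saved under pics/ and viewed, and the job is handed in when it is done.

Besides the shell and the picture viewer there is one more tool, called after "Emit:" as name(argument=value, ...), one argument or row to a line, values as JSON. step_arm: Moves the arm, as the interface text tells. Its arguments: {"type":"object","properties":{"moves":{"type":"array"},"grip_force":{"type":"number"}},"required":["moves"]}

```bash
mkdir -p pics
cat > h.py <<'E'
from workcell import *
import numpy as np, cv2
def cam(n,save=None):
    c=read_camera(n)
    if save: cv2.imwrite('pics/'+save,c['color'][:,:,::-1])
    return c
def pix2plane(c,uv,z):
    R,_=cv2.Rodrigues(np.array(c['rvec'],float)); t=np.array(c['tvec'],float).ravel()
    o=-R.T@t; d=R.T@np.linalg.inv(c['K'])@np.array([uv[0],uv[1],1.])
    return o+d*(z-o[2])/d[2]
E
python3 - <<'E'
from h import *
s=state();print(s)
a=cam('top','top0.png');b=cam('scene','scene0.png');cam('wrist','w0.png')
print(a['K'],pix2plane(a,(320,240),0))
E
```

```text
{'t': 0.0, 'joints': array([-7.59176640e+01,  1.83519116e+01,  8.97059809e+01, -1.12023824e-03,
        7.20449450e+01, -1.14560121e+00]), 'qd': array([-0.01388072,  0.05680968,  0.02265574, -0.06847907, -0.02686246,
        0.05012806]), 'joint_torque': array([ 3.87509510e-05, -4.12458086e+01, -2.31969559e+01,  7.24529405e-02,
        4.58184828e-02, -1.50873384e-04]), 'eef_pos': array([ 0.1509032 , -0.55431769,  0.21312046]), 'eef_rot': array([-1.79897162e+02, -9.91202079e-04,  1.52282826e+01]), 'wrist_force': array([-0.633499  ,  0.06766406,  0.06670463]), 'wrist_torque': array([-0.00506272, -0.01521852, -0.05714883]), 'opening': 0.9986097913190108}
[[471.92688772   0.         319.39902879]
 [  0.         471.92688772 243.17241571]
 [  0.           0.           1.        ]] [ 0.55513066 -0.00436177  0.        ]
```

View pics/top0.png

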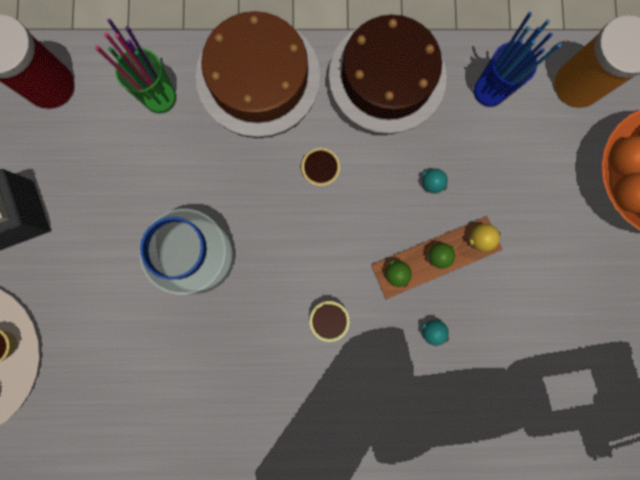

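View pics/scene0.png

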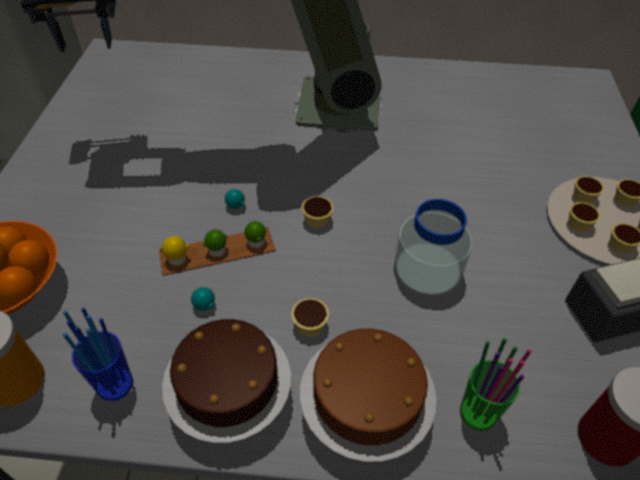

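Top view: limes near (398,273) and (442,255), lemon at (486,237), and the jar's blue neck at about (174,248). The turquoise balls are look-alikes.

```bash
cat > m.py <<'E'
from h import *
def blobs(c,lo,hi,amin=60):
    h=cv2.cvtColor(c['color'],cv2.COLOR_RGB2HSV)
    m=cv2.inRange(h,lo,hi); m=cv2.morphologyEx(m,cv2.MORPH_CLOSE,np.ones((3,3)))
    cs,_=cv2.findContours(m,cv2.RETR_EXTERNAL,cv2.CHAIN_APPROX_NONE)
    return [(cv2.minEnclosingCircle(k),cv2.contourArea(k),k) for k in cs if cv2.contourArea(k)>amin]
def measure():
  for n in ('top','scene'):
    c=cam(n)
    for nm,lo,hi,z in (('lime',(40,100,40),(68,255,255),.034),('lemon',(22,120,80),(34,255,255),.036),('turq',(80,100,60),(100,255,255),.022),('neck',(108,120,40),(125,255,255),.155)):
      for (ctr,r),a,k in blobs(c,lo,hi):
        p=pix2plane(c,ctr,z)
        x,y,w,hh=cv2.boundingRect(k)
        m=cv2.moments(k);q=(m['m10']/m['m00'],m['m01']/m['m00'])
        print(n,nm,np.round(ctr,1),round(r,1),a,np.round(p,4),'centroid',np.round(pix2plane(c,q,z)[:2],4),(x,y,w,hh))
        if nm=='neck':
            pts=np.array([pix2plane(c,u[0],.155)[:2] for u in k],np.float32)
            print('  neck circle',cv2.minEnclosingCircle(pts),cv2.fitEllipse(pts))
if __name__=='__main__': measure()
E
python3 m.py
```

```text
top lime [398.  272.5] 13.5 433.5 [ 0.4954 -0.1345  0.034 ] centroid [ 0.4942 -0.1348] (386, 261, 25, 25)
top lime [441.4 254. ] 13.0 433.0 [ 0.5262 -0.2091  0.034 ] centroid [ 0.5243 -0.2091] (429, 244, 25, 24)
top lime [140.  77.] 42.5 1489.0 [0.8388 0.3069 0.034 ] centroid [0.8244 0.2892] (109, 48, 66, 64)
top lemon [484.  237.5] 15.4 567.0 [ 0.5535 -0.2823  0.036 ] centroid [ 0.5538 -0.2835] (469, 225, 31, 26)
top turq [434.5 331.5] 14.1 439.0 [ 0.3958 -0.1961  0.022 ] centroid [ 0.3941 -0.1971] (422, 321, 26, 24)
top turq [434.  179.5] 13.1 415.5 [ 0.6577 -0.2041  0.022 ] centroid [ 0.6564 -0.2048] (423, 169, 24, 24)
top neck [172.7 248.5] 32.4 3073.5 [0.5275 0.2085 0.155 ] centroid [0.5283 0.2087] (141, 217, 65, 62)
  neck circle ((0.5283004641532898, 0.20844759047031403), 0.046050604432821274) ((0.5286142230033875, 0.20868754386901855), (0.08702061325311661, 0.0908789336681366), 160.9276123046875)
top neck [506.  58.] 51.0 2213.0 [ 0.8116 -0.2833  0.155 ] centroid [ 0.79   -0.2802] (474, 13, 78, 93)
  neck circle ((0.8123602867126465, -0.2837679982185364), 0.08146670460700989)
[... 844 characters left out ...]
 287, 23, 19)
scene turq [234.5 198. ] 9.9 172.5 [ 0.396  -0.1976  0.022 ] centroid [ 0.3891 -0.2004] (225, 189, 19, 15)
scene neck [ 95.5 358. ] 47.5 2363.0 [ 0.8643 -0.292   0.155 ] centroid [ 0.8749 -0.2763] (67, 318, 65, 83)
  neck circle ((0.8616015315055847, -0.2950277626514435), 0.08214868605136871) ((0.8623021245002747, -0.2863905429840088), (0.05727411434054375, 0.15616871416568756), 131.52642822265625)
scene neck [440.2 220.5] 26.0 1790.0 [0.544  0.2072 0.155 ] centroid [0.5451 0.2066] (415, 199, 52, 46)
  neck circle ((0.544007420539856, 0.208723783493042), 0.05428401008248329) ((0.5432777404785156, 0.20669017732143402), (0.087603859603405, 0.10801462084054947), 77.79438781738281)
```

```bash
cat > g.py <<'E'
import sys
from h import *
from scipy.spatial.transform import Rotation as Ro
x,y,z,yaw=map(float,sys.argv[1:5])
s=state();R=Ro.from_euler('xyz',s['eef_rot'],degrees=True)
d=R.inv().apply(np.array([x,y,z])-s['eef_pos'])*100
w=(yaw-s['eef_rot'][2]+180)%360-180
print('t',s['t'],'pos',np.round(s['eef_pos'],4),'rot',np.round(s['eef_rot'],2),'open',round(s['opening'],3),'F',np.round(s['wrist_force'],1))
print('cm',np.round(d,2),'twist',round(-np.radians(w),3))
E
python3 g.py .496 -.135 .12 111
```

```text
t 0.25 pos [ 0.151  -0.5546  0.2136] rot [-179.96   -0.     15.23] open 1.006 F [-0.4 -0.6 -0.3]
cm [ 44.31 -31.42   9.38] twist -1.671
```

Emit:
step_arm(
  moves=[
    {"gripper": 0,"tx": 4,"ty": -3,"tz": 0,"twist": -0.14},
    {"gripper": 0,"tx": 8.5,"ty": -6,"tz": 1,"twist": -0.29},
    {"gripper": 0,"tx": 13,"ty": -9,"tz": 2,"twist": -0.43},
    {"gripper": 0,"tx": 17,"ty": -12,"tz": 3,"twist": -0.58},
    {"gripper": 0,"tx": 21,"ty": -15,"tz": 4,"twist": -0.72},
    {"gripper": 0,"tx": 25,"ty": -18,"tz": 5,"twist": -0.86},
    {"gripper": 0,"tx": 29,"ty": -21,"tz": 6,"twist": -1.0},
    {"gripper": 0,"tx": 33,"ty": -24,"tz": 7,"twist": -1.15},
    {"gripper": 0,"tx": 37,"ty": -27,"tz": 8,"twist": -1.3},
    {"gripper": 0,"tx": 41,"ty": -30,"tz": 9,"twist": -1.44},
  ],
)

```text
t: 1.25
eef_pos: [0.4585, -0.1688, 0.127]
eef_rot: [180.0, -0.0, 98.1]
wrist_force: [0.5, 0.3, 0.7]
opening: 1.002
```

```bash
python3 g.py .496 -.135 .12 111
```

```text
t 1.25 pos [ 0.4585 -0.1688  0.127 ] rot [ 1.7997e+02 -2.0000e-02  9.8080e+01] open 1.002 F [0.5 0.3 0.7]
cm [2.82 4.19 0.7 ] twist -0.225
```

Emit:
step_arm(
  moves=[
    {"gripper": 0,"tx": 1.4,"ty": 2.1,"tz": 0.4,"twist": -0.12},
    {"gripper": 0,"tx": 2.8,"ty": 4.2,"tz": 0.7,"twist": -0.225},
    {"gripper": 0,"tx": 2.8,"ty": 4.2,"tz": 0.7,"twist": -0.225},
    {"gripper": 0,"tx": 2.8,"ty": 4.2,"tz": 0.7,"twist": -0.225},
    {"gripper": 0,"tx": 2.8,"ty": 4.2,"tz": 0.7,"twist": -0.225},
  ],
)

```text
t: 1.75
eef_pos: [0.4953, -0.1358, 0.12]
eef_rot: [-180.0, -0.0, 110.9]
wrist_force: [0.1, -0.7, -0.6]
opening: 0.997
```

```bash
python3 g.py .496 -.135 .016 111
python3 - <<'E'
from m import *
c=cam('wrist','w1.png')
for b in blobs(c,(40,100,40),(68,255,255)): print(b[:2],pix2plane(c,b[0][0],.034))
E
```

```text
t 1.75 pos [ 0.4953 -0.1358  0.12  ] rot [-1.7999e+02 -2.0000e-02  1.1088e+02] open 0.997 F [ 0.1 -0.7 -0.6]
cm [ 0.05  0.09 10.4 ] twist -0.002
(((320.5, 360.1000061035156), 31.828704833984375), 1932.5) [ 0.52584643 -0.20971309  0.034     ]
(((320.0, 245.0), 36.40065002441406), 3559.5) [ 0.49616505 -0.13340738  0.034     ]
```

View pics/w1.png

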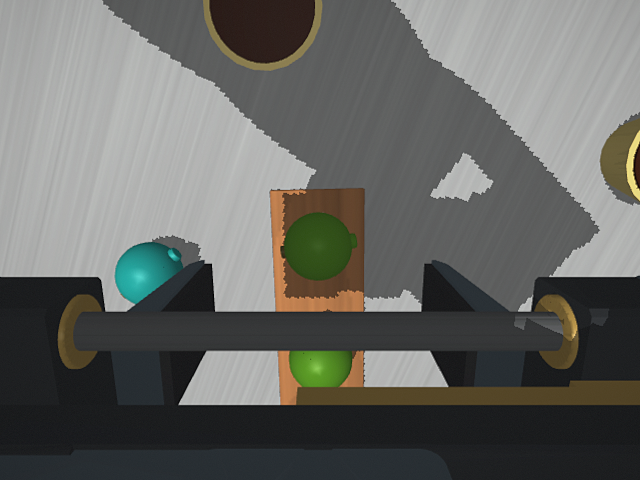

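Wrist view: lime A at (320,245), centred between the jaws and clear on both sides. The second lime sits at (320,360). Descending and gripping.

Emit:
step_arm(
  moves=[
    {"gripper": 0,"tx": 0.1,"ty": 0.1,"tz": 3.5,"twist": 0},
    {"gripper": 0,"tx": 0.1,"ty": 0.1,"tz": 7,"twist": 0},
    {"gripper": 0,"tx": 0.1,"ty": 0.1,"tz": 10.4,"twist": 0},
    {"gripper": 0,"tx": 0.1,"ty": 0.1,"tz": 10.4,"twist": 0},
    {"gripper": 255,"tx": 0.1,"ty": 0.1,"tz": 10.4,"twist": 0},
    {"gripper": 255,"tx": 0.1,"ty": 0.1,"tz": 10.4,"twist": 0},
    {"gripper": 255,"tx": 0.1,"ty": 0.1,"tz": 10.4,"twist": 0},
    {"gripper": 255,"tx": 0.1,"ty": 0.1,"tz": 10.4,"twist": 0},
    {"gripper": 255,"tx": 0.1,"ty": 0.1,"tz": 10.4,"twist": 0},
    {"gripper": 255,"tx": 0.1,"ty": 0.1,"tz": 10.4,"twist": 0},
  ],
  grip_force=12,
)

```text
t: 2.8
eef_pos: [0.4961, -0.1347, 0.0166]
eef_rot: [180.0, 0.0, 110.9]
wrist_force: [0.8, -0.5, 0.3]
opening: 0.505
```

Emit:
step_arm(
  moves=[
    {"gripper": 255,"tx": 0,"ty": 0,"tz": 0,"twist": 0},
    {"gripper": 255,"tx": 0,"ty": 0,"tz": 0,"twist": 0},
    {"gripper": 255,"tx": 0,"ty": 0,"tz": 0,"twist": 0},
  ],
)

```text
t: 3.1
eef_pos: [0.4955, -0.1347, 0.0165]
eef_rot: [-180.0, -0.0, 110.9]
wrist_force: [-2.6, -1.7, 2.3]
opening: 0.472
```

Emit:
step_arm(
  moves=[
    {"gripper": 255,"tx": 0,"ty": 0,"tz": -1.5,"twist": 0},
    {"gripper": 255,"tx": 0,"ty": 0,"tz": -4.5,"twist": 0},
    {"gripper": 255,"tx": 0,"ty": 0,"tz": -8,"twist": 0},
    {"gripper": 255,"tx": 0,"ty": 0,"tz": -12,"twist": 0},
    {"gripper": 255,"tx": 0,"ty": 0,"tz": -16,"twist": 0},
    {"gripper": 255,"tx": 0,"ty": 0,"tz": -20,"twist": 0},
    {"gripper": 255,"tx": 0,"ty": 0,"tz": -20,"twist": 0},
    {"gripper": 255,"tx": 0,"ty": 0,"tz": -20,"twist": 0},
  ],
)

```text
t: 3.9
eef_pos: [0.4962, -0.1346, 0.217]
eef_rot: [179.9, 0.1, 110.9]
wrist_force: [-0.0, 0.8, -1.5]
opening: 0.468
```

```bash
python3 g.py .5285 .2085 .22 111; python3 -c "
from h import *
c=cam('scene','s1.png')"; python3 m.py | grep -E "lime|lemon"
```

```text
t 3.9 pos [ 0.4962 -0.1346  0.217 ] rot [1.7991e+02 5.0000e-02 1.1088e+02] open 0.468 F [-0.   0.8 -1.5]
cm [30.9  15.25 -0.3 ] twist -0.002
top lime [423.5 268.5] 17.2 105.5 [ 0.5018 -0.1779  0.034 ] centroid [ 0.5009 -0.1781] (416, 253, 16, 32)
top lime [140.  77.] 42.5 1468.0 [0.8388 0.3069 0.034 ] centroid [0.824  0.2888] (109, 48, 66, 64)
scene lime [481.6 392. ] 38.0 1683.0 [0.7987 0.2818 0.034 ] centroid [0.8144 0.2803] (461, 354, 59, 77)
scene lime [214.1 239.7] 11.0 309.5 [ 0.5266 -0.2115  0.034 ] centroid [ 0.5267 -0.2103] (204, 230, 21, 21)
scene lemon [308.8 314.9] 17.8 121.5 [ 0.6831 -0.0079  0.036 ] centroid [ 0.7021 -0.008 ] (292, 305, 35, 26)
scene lemon [174. 247.] 13.2 359.0 [ 0.5548 -0.284   0.036 ] centroid [ 0.5522 -0.2861] (161, 236, 27, 22)
scene lemon [625.5 236.5] 15.0 63.5 [0.4344 0.5985 0.036 ] centroid [0.4456 0.5902] (612, 229, 28, 18)
```

View pics/s1.png

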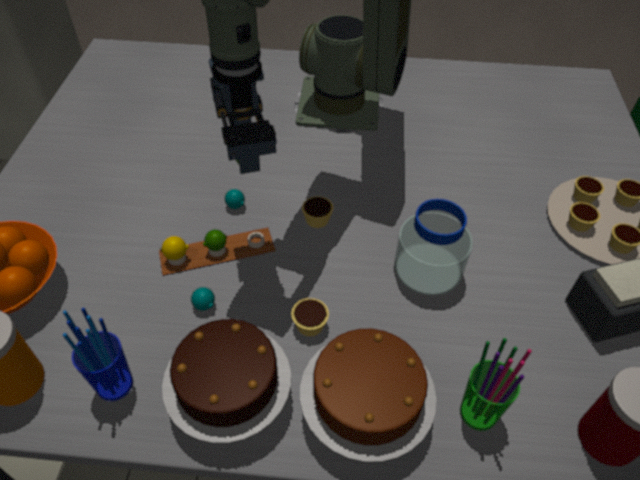

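Lime A's cup at (256,240) is empty and the jaws hold a 43 mm object. Carrying it to the jar.

Emit:
step_arm(
  moves=[
    {"gripper": 255,"tx": 2,"ty": 1,"tz": 0,"twist": 0},
    {"gripper": 255,"tx": 5.5,"ty": 2.7,"tz": -0.3,"twist": 0},
    {"gripper": 255,"tx": 9.5,"ty": 4.7,"tz": -0.3,"twist": 0},
    {"gripper": 255,"tx": 13.5,"ty": 6.7,"tz": -0.3,"twist": 0},
    {"gripper": 255,"tx": 17.5,"ty": 8.6,"tz": -0.3,"twist": 0},
    {"gripper": 255,"tx": 21.5,"ty": 10.6,"tz": -0.3,"twist": 0},
    {"gripper": 255,"tx": 25.5,"ty": 12.6,"tz": -0.3,"twist": 0},
    {"gripper": 255,"tx": 28.5,"ty": 14.1,"tz": -0.3,"twist": 0},
    {"gripper": 255,"tx": 30.9,"ty": 15.25,"tz": -0.3,"twist": 0},
    {"gripper": 255,"tx": 30.9,"ty": 15.25,"tz": -0.3,"twist": 0},
  ],
)

```text
t: 5.05
eef_pos: [0.5266, 0.2118, 0.2159]
eef_rot: [-179.7, -0.2, 111.1]
wrist_force: [0.7, -0.5, 0.1]
opening: 0.475
```

```bash
python3 g.py .5285 .2085 .17 111; python3 -c "
from h import *
c=cam('scene','s2.png');cam('wrist','w2.png')"
```

```text
t 5.05 pos [0.5266 0.2118 0.2159] rot [-179.68   -0.21  111.09] open 0.475 F [ 0.7 -0.5  0.1]
cm [-0.39  0.08  4.59] twist 0.002
```

View pics/s2.png

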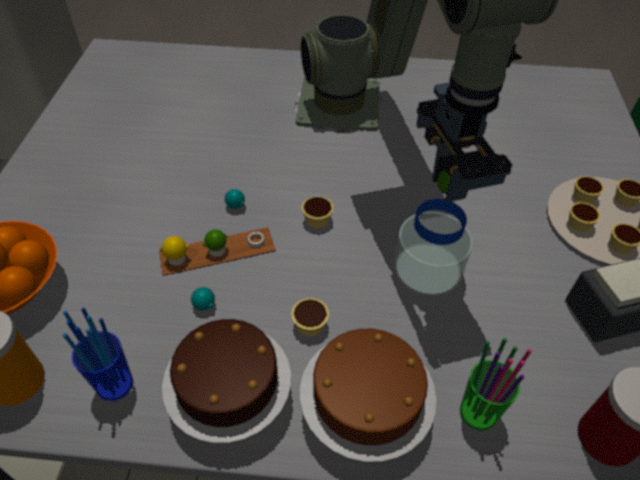

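View pics/w2.png

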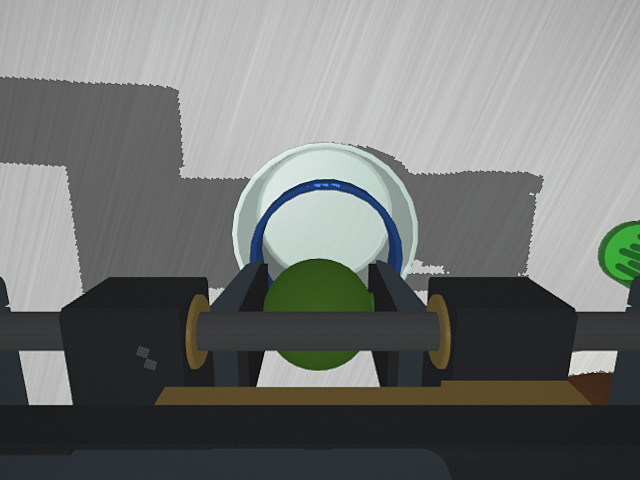

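The wrist view shows lime A held at (320,315), with the neck centred behind it (columns 250–403). Lowering, with a quick check of the neck position.

Emit:
step_arm(
  moves=[
    {"gripper": 255,"tx": -0.4,"ty": 0.1,"tz": 2,"twist": 0},
    {"gripper": 255,"tx": -0.4,"ty": 0.1,"tz": 4.6,"twist": 0},
    {"gripper": 255,"tx": -0.4,"ty": 0.1,"tz": 4.6,"twist": 0},
    {"gripper": 255,"tx": -0.4,"ty": 0.1,"tz": 4.6,"twist": 0},
  ],
)

```text
t: 5.55
eef_pos: [0.5284, 0.2044, 0.1702]
eef_rot: [-179.6, -0.1, 110.9]
wrist_force: [0.9, 1.1, -0.3]
opening: 0.471
```

```bash
python3 g.py .5285 .2085 .17 111
python3 - <<'E'
from m import *
c=cam('wrist','w3.png')
for b in blobs(c,(108,120,40),(125,255,255)):
    k=b[2][:,0]; print(b[:2])
    pts=np.array([pix2plane(c,u,.155)[:2] for u in k])
    d=np.linalg.norm(pts-[.5285,.2085],axis=1); hull=d>.040
    A=np.c_[2*pts[hull],np.ones(hull.sum())]
    s=np.linalg.lstsq(A,(pts[hull]**2).sum(1),rcond=None)[0]; print(s[:2],np.sqrt(s[2]+s[0]**2+s[1]**2),d.min(),d.max())
E
```

```text
t 5.55 pos [0.5284 0.2044 0.1702] rot [-1.7956e+02 -1.0000e-01  1.1089e+02] open 0.471 F [ 0.9  1.1 -0.3]
cm [0.38 0.16 0.02] twist -0.002
(((327.5872802734375, 268.6470031738281), 93.90022277832031), 3248.5)
[0.52969445 0.21192432] 0.0427094385340422 0.03481998002412666 0.04880768705013429
```

View pics/w3.png

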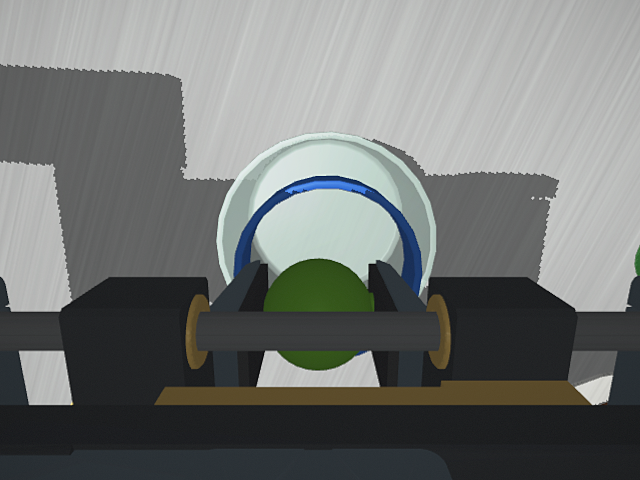

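Emit:
step_arm(
  moves=[
    {"gripper": 255,"tx": 0.5,"ty": 0.15,"tz": 0,"twist": 0},
    {"gripper": 255,"tx": 0.5,"ty": 0.15,"tz": 0,"twist": 0},
    {"gripper": 255,"tx": 0.5,"ty": 0.15,"tz": 0,"twist": 0},
    {"gripper": 255,"tx": 0.5,"ty": 0.15,"tz": 0,"twist": 0},
  ],
)

```text
t: 6.0
eef_pos: [0.5288, 0.2101, 0.1715]
eef_rot: [-179.7, -0.1, 110.9]
wrist_force: [-0.0, 0.4, 0.4]
opening: 0.471
```

Emit:
step_arm(
  moves=[
    {"gripper": 0,"tx": 0,"ty": 0,"tz": 0,"twist": 0},
    {"gripper": 0,"tx": 0,"ty": 0,"tz": 0,"twist": 0},
    {"gripper": 0,"tx": 0,"ty": 0,"tz": 0,"twist": 0},
    {"gripper": 0,"tx": 0,"ty": 0,"tz": 0,"twist": 0},
    {"gripper": 0,"tx": 0,"ty": 0,"tz": 0,"twist": 0},
    {"gripper": 0,"tx": 0,"ty": 0,"tz": 0,"twist": 0},
    {"gripper": 0,"tx": 0,"ty": 0,"tz": 0,"twist": 0},
    {"gripper": 0,"tx": 0,"ty": 0,"tz": -2,"twist": 0},
    {"gripper": 0,"tx": 0,"ty": 0,"tz": -5,"twist": 0},
    {"gripper": 0,"tx": 0,"ty": 0,"tz": -5,"twist": 0},
  ],
)

```text
t: 7.0
eef_pos: [0.5312, 0.211, 0.2256]
eef_rot: [179.8, -0.1, 110.9]
wrist_force: [1.1, 0.2, -0.2]
opening: 1.001
```

```bash
python3 g.py .527 -.210 .22 111; python3 -c "
from h import *
c=cam('scene','s4.png');cam('wrist','w4.png')"; python3 m.py | grep -E "scene (lime|lemon)"
```

```text
t 7.0 pos [0.5312 0.211  0.2256] rot [ 1.7980e+02 -1.0000e-01  1.1091e+02] open 1.001 F [ 1.1  0.2 -0.2]
cm [-39.18 -15.42   0.44] twist -0.002
scene lime [483.5 386. ] 44.2 1695.0 [0.7879 0.2858 0.034 ] centroid [0.8137 0.2803] (461, 342, 59, 89)
scene lime [214.4 240.1] 11.1 308.0 [ 0.5274 -0.2109  0.034 ] centroid [ 0.5263 -0.2102] (204, 230, 22, 21)
scene lemon [309.9 313.9] 17.3 110.5 [ 0.6809 -0.0061  0.036 ] centroid [ 0.7043 -0.0034] (293, 310, 35, 21)
scene lemon [174.  246.5] 13.2 366.5 [ 0.5535 -0.2843  0.036 ] centroid [ 0.5524 -0.286 ] (161, 236, 27, 21)
scene lemon [585.  211.5] 14.7 62.0 [0.3721 0.5331 0.036 ] centroid [0.3965 0.5223] (571, 205, 29, 20)
scene lemon [318. 210.] 13.9 64.0 [ 0.4261 -0.016   0.036 ] centroid [ 0.4443 -0.0155] (305, 205, 27, 15)
```

View pics/s4.png

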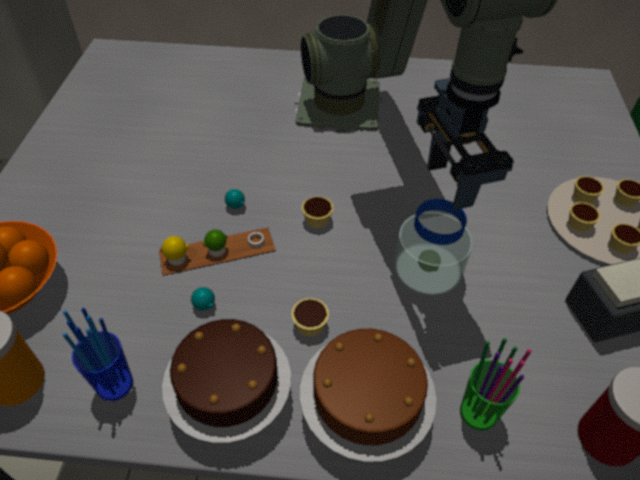

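View pics/w4.png

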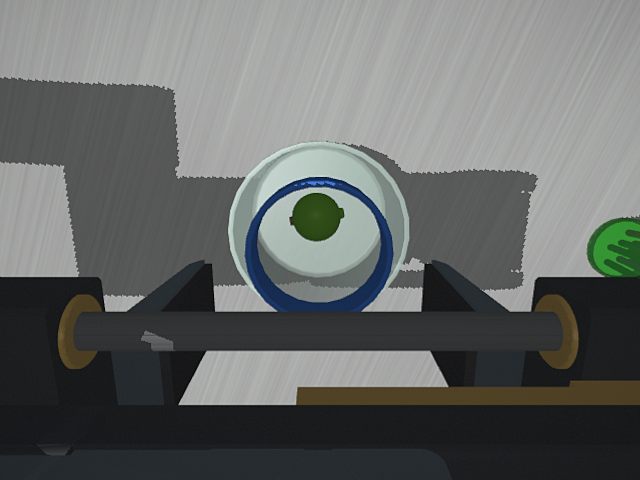

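Lime A lies on the jar floor, seen through the neck at wrist pixel (317,217) and at scene (430,258). Lime B and the lemon haven't moved. Going for lime B.

Emit:
step_arm(
  moves=[
    {"gripper": 0,"tx": -3,"ty": -1.2,"tz": 0,"twist": 0},
    {"gripper": 0,"tx": -7.3,"ty": -2.9,"tz": 0,"twist": 0},
    {"gripper": 0,"tx": -11.6,"ty": -4.6,"tz": 0,"twist": 0},
    {"gripper": 0,"tx": -16,"ty": -6.3,"tz": 0,"twist": 0},
    {"gripper": 0,"tx": -20.5,"ty": -8,"tz": 0,"twist": 0},
    {"gripper": 0,"tx": -25,"ty": -9.8,"tz": 1,"twist": 0},
    {"gripper": 0,"tx": -29.5,"ty": -11.6,"tz": 3,"twist": 0},
    {"gripper": 0,"tx": -34,"ty": -13.4,"tz": 5,"twist": 0},
    {"gripper": 0,"tx": -37,"ty": -14.6,"tz": 7,"twist": 0},
    {"gripper": 0,"tx": -39.2,"ty": -15.4,"tz": 9,"twist": 0},
  ],
)

```text
t: 8.2
eef_pos: [0.5226, -0.2137, 0.1288]
eef_rot: [-179.5, -0.2, 110.8]
wrist_force: [0.8, 0.5, 0.7]
opening: 1.0
```

Emit:
step_arm(
  moves=[
    {"gripper": 0,"tx": 0,"ty": 0,"tz": 0,"twist": 0},
    {"gripper": 0,"tx": 0,"ty": 0,"tz": 0,"twist": 0},
  ],
)

```text
t: 8.4
eef_pos: [0.5216, -0.2135, 0.1275]
eef_rot: [-179.4, -0.3, 110.7]
wrist_force: [0.3, 0.1, 0.3]
opening: 0.997
```

```bash
python3 g.py .5265 -.2095 .016 111
python3 - <<'E'
from m import *
c=cam('wrist','w5.png')
for b in blobs(c,(40,100,40),(68,255,255)): print(b[:2],pix2plane(c,b[0][0],.034))
E
```

```text
t 8.4 pos [ 0.5216 -0.2135  0.1275] rot [-179.39   -0.32  110.7 ] open 0.997 F [0.3 0.1 0.3]
cm [ 0.14  0.72 11.14] twist -0.005
(((327.77117919921875, 242.93502807617188), 35.04486846923828), 3348.0) [ 0.52630549 -0.20960945  0.034     ]
```

View pics/w5.png

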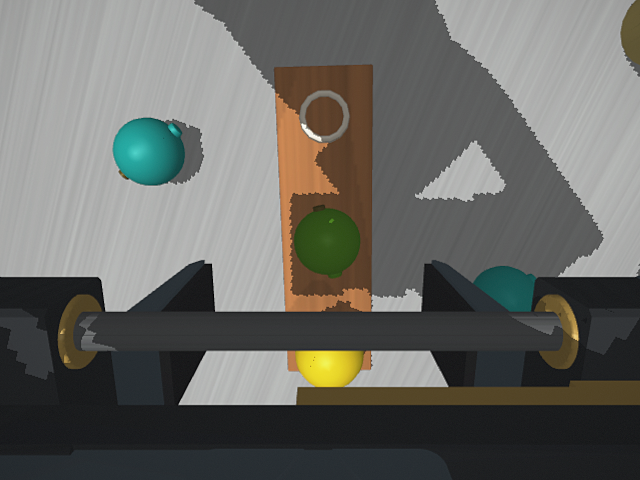

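Lime B at (328,243) is confirmed at (0.526, -0.2096), with the lemon at (330,365) clear of the jaws.

Emit:
step_arm(
  moves=[
    {"gripper": 0,"tx": 0.1,"ty": 0.7,"tz": 2,"twist": 0},
    {"gripper": 0,"tx": 0.1,"ty": 0.7,"tz": 5,"twist": 0},
    {"gripper": 0,"tx": 0.1,"ty": 0.7,"tz": 8,"twist": 0},
    {"gripper": 0,"tx": 0.1,"ty": 0.7,"tz": 11.1,"twist": 0},
    {"gripper": 0,"tx": 0.1,"ty": 0.7,"tz": 11.1,"twist": 0},
    {"gripper": 255,"tx": 0.1,"ty": 0.7,"tz": 11.1,"twist": 0},
    {"gripper": 255,"tx": 0.1,"ty": 0.7,"tz": 11.1,"twist": 0},
    {"gripper": 255,"tx": 0.1,"ty": 0.7,"tz": 11.1,"twist": 0},
    {"gripper": 255,"tx": 0.1,"ty": 0.7,"tz": 11.1,"twist": 0},
    {"gripper": 255,"tx": 0.1,"ty": 0.7,"tz": 11.1,"twist": 0},
  ],
)

```text
t: 9.45
eef_pos: [0.5278, -0.2097, 0.0183]
eef_rot: [-179.5, -0.2, 110.8]
wrist_force: [0.0, 0.7, -0.8]
opening: 0.591
```

Emit:
step_arm(
  moves=[
    {"gripper": 255,"tx": 0,"ty": 0,"tz": 0,"twist": 0},
    {"gripper": 255,"tx": 0,"ty": 0,"tz": 0,"twist": 0},
    {"gripper": 255,"tx": 0,"ty": 0,"tz": 0,"twist": 0},
    {"gripper": 255,"tx": 0,"ty": 0,"tz": 0,"twist": 0},
  ],
)

```text
t: 9.85
eef_pos: [0.5262, -0.2101, 0.0185]
eef_rot: [-179.4, -0.2, 110.8]
wrist_force: [-5.4, -1.8, 5.1]
opening: 0.479
```

Emit:
step_arm(
  moves=[
    {"gripper": 255,"tx": 0,"ty": 0,"tz": -1.5,"twist": 0},
    {"gripper": 255,"tx": 0,"ty": 0,"tz": -4.5,"twist": 0},
    {"gripper": 255,"tx": 0,"ty": 0,"tz": -8,"twist": 0},
    {"gripper": 255,"tx": 0,"ty": 0,"tz": -12,"twist": 0},
    {"gripper": 255,"tx": 0,"ty": 0,"tz": -16,"twist": 0},
    {"gripper": 255,"tx": 0,"ty": 0,"tz": -20,"twist": 0},
    {"gripper": 255,"tx": 0,"ty": 0,"tz": -20,"twist": 0},
    {"gripper": 255,"tx": 0,"ty": 0,"tz": -20,"twist": 0},
  ],
)

```text
t: 10.65
eef_pos: [0.5288, -0.2101, 0.2191]
eef_rot: [-179.5, -0.2, 110.8]
wrist_force: [-0.1, 0.6, -0.7]
opening: 0.471
```

```bash
python3 g.py .529 .210 .22 111; python3 -c "
from h import *
c=cam('wrist','w6.png')"
```

```text
t 10.65 pos [ 0.5288 -0.2101  0.2191] rot [-1.7945e+02 -1.7000e-01  1.1079e+02] open 0.471 F [-0.1  0.6 -0.7]
cm [39.27 14.93 -0.12] twist -0.004
```

View pics/w6.png

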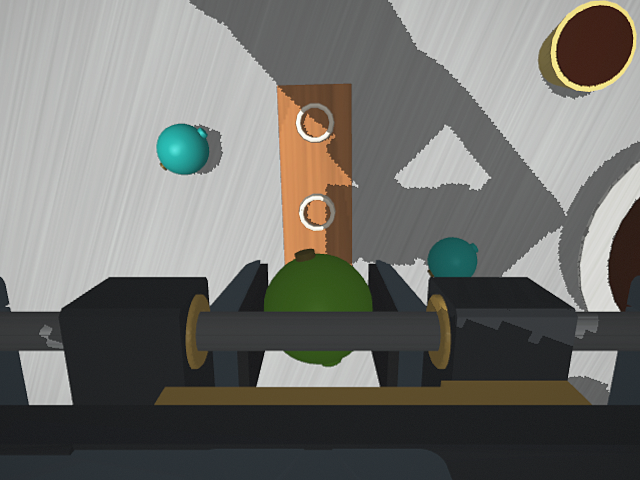

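Lime B is held at (320,308) and both lime cups are empty. Carrying it over.

Emit:
step_arm(
  moves=[
    {"gripper": 255,"tx": 3,"ty": 1.1,"tz": 0,"twist": 0},
    {"gripper": 255,"tx": 7.3,"ty": 2.8,"tz": -0.3,"twist": 0},
    {"gripper": 255,"tx": 11.6,"ty": 4.4,"tz": -0.3,"twist": 0},
    {"gripper": 255,"tx": 16,"ty": 6.1,"tz": -0.3,"twist": 0},
    {"gripper": 255,"tx": 20.5,"ty": 7.8,"tz": -0.3,"twist": 0},
    {"gripper": 255,"tx": 25,"ty": 9.5,"tz": -0.3,"twist": 0},
    {"gripper": 255,"tx": 29.5,"ty": 11.2,"tz": -0.3,"twist": 0},
    {"gripper": 255,"tx": 34,"ty": 12.9,"tz": -0.3,"twist": 0},
    {"gripper": 255,"tx": 37,"ty": 14.1,"tz": -0.3,"twist": 0},
    {"gripper": 255,"tx": 39.2,"ty": 14.9,"tz": -0.3,"twist": 0},
  ],
)

```text
t: 11.7
eef_pos: [0.5268, 0.2118, 0.2184]
eef_rot: [-179.1, -0.3, 110.9]
wrist_force: [0.4, -0.2, -1.2]
opening: 0.475
```

Emit:
step_arm(
  moves=[
    {"gripper": 255,"tx": 0,"ty": 0,"tz": 0,"twist": 0},
    {"gripper": 255,"tx": 0,"ty": 0,"tz": 0,"twist": 0},
  ],
)

```text
t: 11.9
eef_pos: [0.5256, 0.2116, 0.2161]
eef_rot: [-178.8, -0.3, 111.0]
wrist_force: [-0.5, 0.2, -0.4]
opening: 0.474
```

```bash
python3 g.py .529 .210 .17 111
```

```text
t 11.9 pos [0.5256 0.2116 0.2161] rot [-178.79   -0.3   110.98] open 0.474 F [-0.5  0.2 -0.4]
cm [-0.29  0.35  4.6 ] twist -0.0
```

Emit:
step_arm(
  moves=[
    {"gripper": 255,"tx": -0.6,"ty": 0.3,"tz": 2,"twist": 0},
    {"gripper": 255,"tx": -0.6,"ty": 0.3,"tz": 4.6,"twist": 0},
    {"gripper": 255,"tx": -0.6,"ty": 0.3,"tz": 4.6,"twist": 0},
    {"gripper": 255,"tx": -0.6,"ty": 0.3,"tz": 4.6,"twist": 0},
    {"gripper": 255,"tx": -0.6,"ty": 0.3,"tz": 4.6,"twist": 0},
  ],
)

```text
t: 12.4
eef_pos: [0.5304, 0.2065, 0.1712]
eef_rot: [-178.9, -0.3, 110.9]
wrist_force: [0.4, 0.0, -2.2]
opening: 0.471
```

```bash
python3 g.py .529 .210 .17 111;python3 -c "
from h import *
c=cam('wrist','w7.png')"
```

```text
t 12.4 pos [0.5304 0.2065 0.1712] rot [-178.9    -0.29  110.93] open 0.471 F [ 0.4  0.  -2.2]
cm [ 0.37 -0.01  0.12] twist -0.001
```

View pics/w7.png

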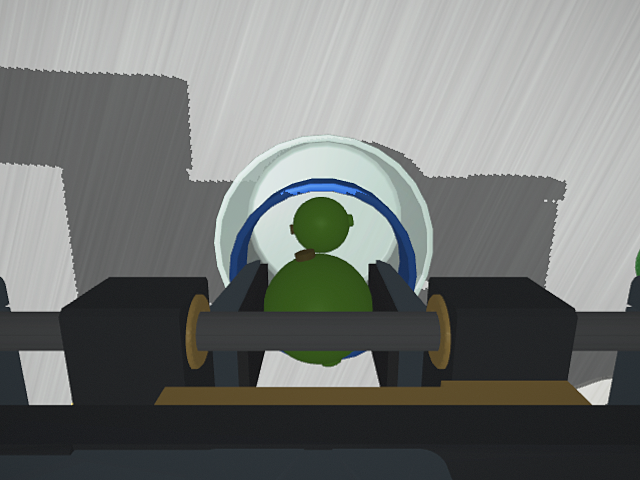

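Lime B at (320,308) is over the neck, about 4 mm off-centre so it rolls off lime A, which is inside at (322,224). Releasing.

Emit:
step_arm(
  moves=[
    {"gripper": 0,"tx": 0,"ty": 0,"tz": 0,"twist": 0},
    {"gripper": 0,"tx": 0,"ty": 0,"tz": 0,"twist": 0},
    {"gripper": 0,"tx": 0,"ty": 0,"tz": 0,"twist": 0},
    {"gripper": 0,"tx": 0,"ty": 0,"tz": 0,"twist": 0},
    {"gripper": 0,"tx": 0,"ty": 0,"tz": 0,"twist": 0},
    {"gripper": 0,"tx": 0,"ty": 0,"tz": 0,"twist": 0},
    {"gripper": 0,"tx": 0,"ty": 0,"tz": 0,"twist": 0},
    {"gripper": 0,"tx": 0,"ty": 0,"tz": -2,"twist": 0},
    {"gripper": 0,"tx": 0,"ty": 0,"tz": -5,"twist": 0},
    {"gripper": 0,"tx": 0,"ty": 0,"tz": -7,"twist": 0},
  ],
)

```text
t: 13.45
eef_pos: [0.5323, 0.2071, 0.243]
eef_rot: [-179.0, -0.3, 110.9]
wrist_force: [0.5, -0.3, 0.4]
opening: 1.003
```

Emit:
step_arm(
  moves=[
    {"gripper": 0,"tx": 0,"ty": 0,"tz": 0,"twist": 0},
    {"gripper": 0,"tx": 0,"ty": 0,"tz": 0,"twist": 0},
    {"gripper": 0,"tx": 0,"ty": 0,"tz": 0,"twist": 0},
    {"gripper": 0,"tx": 0,"ty": 0,"tz": 0,"twist": 0},
  ],
)

```text
t: 13.85
eef_pos: [0.5316, 0.2068, 0.2415]
eef_rot: [-178.9, -0.3, 110.9]
wrist_force: [-0.2, -0.3, 0.0]
opening: 1.002
```

```bash
python3 g.py .529 .210 .17 111;python3 -c "
from h import *
c=cam('wrist','w8.png');cam('scene','s8.png')"; python3 m.py | grep -E "scene (lime|lemon)"
```

```text
t 13.85 pos [0.5316 0.2068 0.2415] rot [-178.86   -0.29  110.95] open 1.002 F [-0.2 -0.3  0. ]
cm [0.35 0.02 7.15] twist -0.001
scene lime [482. 390.] 40.1 1696.5 [0.7951 0.2827 0.034 ] centroid [0.8132 0.2805] (461, 350, 59, 81)
scene lemon [309.3 315. ] 17.0 112.0 [ 0.6832 -0.007   0.036 ] centroid [ 0.705  -0.0049] (293, 310, 34, 21)
scene lemon [174.  246.5] 13.2 366.5 [ 0.5535 -0.2843  0.036 ] centroid [ 0.5524 -0.2859] (161, 236, 27, 22)
scene lemon [317.5 211. ] 13.5 61.5 [ 0.429  -0.0168  0.036 ] centroid [ 0.4446 -0.0167] (304, 210, 28, 11)
```

View pics/w8.png

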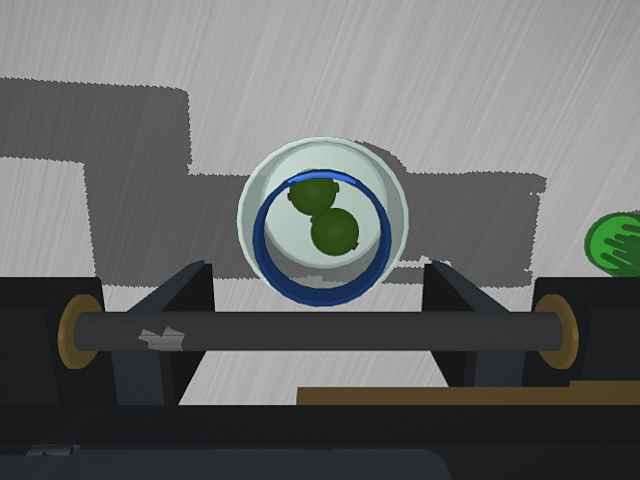

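View pics/s8.png

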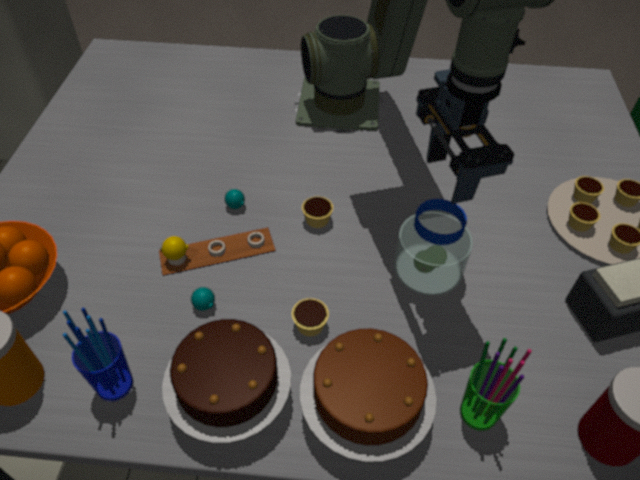

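Both limes lie on the jar floor, at wrist pixels (313,193) and (335,231). The lemon is still in its cup at scene (174,247), and the gripper is clear of everything.

```bash
python3 -c "
from workcell import *
print(close_job())"
```

```text
the job is handed in; nothing more can be done
None
```

I dropped both green limes through the jar's blue neck, one after the other, and handed the job in at about 14 s of the 64 s allowed. The hand-in gives no verdict, so these are my own last checks:

- **Limes:** the wrist camera shows both side by side on the jar floor. The first was already seen lying inside before I fetched the second. I judged their places in the jar by eye and did not measure their distance from the jar's axis.
- **Lemon:** it is still in its cup, and its measured position is within about 1 mm of where it started.
- **Gripper:** it is open about 87 mm above the jar rim, with the wrist force near zero.
- **Disagreement:** two estimates of the neck centre differed by about 3.5 mm, the top camera against a partial wrist view. I aimed the first drop between them and the second about 4 mm off-centre, so that it would roll off the first. Both went in cleanly.

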